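# Restock a two-lane carton flow rack at the soldering bench

## Task

Restock the small flow rack: slide its lane divider across by the orange tab so that the lane at the blue label takes the wide carton and the lane at the yellow label takes the narrow one, each with a few millimetres of play. Then load each carton in its own lane, its coloured label face leading down the slope: set it down on the slide at the high end, let go of it there and let it slide down to the stop by itself, the second one after the first has come to rest. Both cartons must end flat on the slide and square against the stop; leave everything else on the bench where it is.

Things in the scene. Friction and masses are not known exactly. Their poses are not given: they have to be found in the camera images.
- rack: two-lane tabletop carton flow rack of aluminium profile, 290 x 160 mm in plan, fixed to the table. Its smooth bed (steel with white glide strips) falls 20 degrees (0.349 rad) away from the robot's side, from an open high end 146 mm above the table to a dark end stop at 50 mm. Origin on the table under the bed's middle; x points to the low end, z up
- bed: the rack's sloping bed. Origin on its running surface at the foot of the stop's inner face, midway between the side guides. x straight down the slope (cartons have negative x), y across the lanes, z square to the surface. Surface: x -0.280 (high end) to 0 (stop), y -0.072 to 0.072 between guides 18 mm high, 6 mm thick; stop 26 mm high. A carton let go on it slides down to the stop by itself
- divider (a joint): lane divider position, m: offset of its middle plane from the bed's centre line along the bed's y (0: two lanes of 68 mm; range -0.045 to 0.045). An aluminium strip 8 mm thick, 18 mm high, as long as the bed; it slides across the bed staying parallel to the lanes, takes about 3 N to move and stays where left
- divider_grip (a point): middle of the divider's orange grip tab: 40 mm above the running surface, 135 mm up the slope from the stop, on the divider's middle plane. The tab is 8 mm thick across the lanes, 44 mm long down the slope, its top 52 mm above the running surface. Axes as the bed's
- label_blue: blue label card, 46 mm wide, in the sloping label rail outside the end stop, facing up and outward; it marks the lane for the wide carton. It stands on one side of the bed's centre line (bed y about 0.044 or -0.044); which side changes from start to start. Origin at its middle; y runs as the bed's y, z is up
- label_yellow: yellow label card, 46 mm wide, in the same rail on the other side of the centre line; it marks the lane for the narrow carton. Origin at its middle; y as the bed's y, z up
- carton_wide: wide brown carton with a blue label, loose, about 0.26 kg: 58 mm along its x, 84 mm along its y, 50 mm tall. Origin at its underside centre, z up. The blue label covers its +x face and folds over the edge onto the top
- carton_wide_face (a point): middle of the wide carton's blue label face (29 mm from its centre along its x, 25 mm above its underside)
- carton_narrow: narrow white carton with a yellow label, loose, about 0.16 kg: 68 mm along its x, 36 mm along its y, 58 mm tall. Origin at its underside centre, z up. The yellow label covers its +x face and folds over the edge onto the top
- carton_narrow_face (a point): middle of the narrow carton's yellow label face (34 mm from its centre along its x, 29 mm above its underside)
- carton_green: a third, smaller brown carton with a green label, 70 x 50 x 45 mm, loose; origin at its underside centre; not to be moved
- solder_spool: solder wire spool with green rims, standing, 54 mm diameter, 56 mm tall, loose; origin at its underside centre; not to be moved
- circuit_board: green circuit board lying flat, 70 x 100 mm, about 7 mm high with its parts, loose; origin at its underside centre; not to be moved
- tweezers: steel tweezers lying flat, 125 mm long along their x, 8 mm high, loose; origin at the middle, on the table; not to be moved
- flux_bottle: small white bottle with a red cap, 34 mm diameter, 85 mm tall, loose; origin at its underside centre; not to be moved
- spray_can: white and green spray can with a red cap, 52 mm diameter, 170 mm tall, loose; origin at its underside centre; not to be moved

How it is judged:
By the outcome, as a careful person would: the job done as asked, in the order asked, and still so for the second after the job is handed in, with the robot touching nothing.
It also fails if it takes over 64 s, if anything falls off the work surface, if the arm or the gripper's body presses on something with over 40 N, if the wrist force passes 120 N, or if a joint passes its speed limit or range.

## Robot

A 6-joint arm with a two-finger parallel gripper is mounted at the origin on the work surface. World frame = base frame: x ahead of the robot, y to its left, z up, the work surface at z = 0. Lengths are in mm, angles in rad, forces in N, time in s.
With the tool pointing down it reaches from about 350 to 975 mm from the base axis. Payload 7.1 kg.
Tool frame: the origin (TCP) lies midway between the tips of the shut fingers; the grasp point (between the pads) lies 19 mm behind it (ctrl.grip_point_offset is the distance from the TCP to the grasp point, in mm); z points along the fingers, y is the line along which they close (so a half turn about z gives the same grasp; the last joint's range is limited). The gripper opens to 88 mm and grips with 3 to 60 N. Pads are 20 mm wide; open, the fingers measure 115 mm over their backs; the gripper's body (75 mm by 178 mm) begins 61 mm behind the grasp point.
Start: joints at [-1.293, 0.423, 1.63, -0, 1.089, -0.019], TCP at [182.806, -597.651, 222.675] pointing down, gripper open.
Joint ranges: [-3, 3], [-0.9, 2.11], [0.09, 2.58], [-1.31, 4.45], [0.11, 2.69], [-2.54, 2.54]. Speed limits (rad/s): [2.39, 2.39, 3.01, 3.14, 3.14, 3.14].

## Interface

Orientations are given as a rotation vector (axis times angle).
In Python, from workcell import get_obs, optics, close_job, spotter, ctrl gives the robot as it stands. The module is installed in compiled form; this text tells all that it offers.
- The arm moves only by the tool move_arm, never from a script. Its argument "rows" is a list of rows, each a list of 5 numbers: the shift along the tool's x, y, z in cm, then the turn about the tool's z in degrees, then the opening in per cent of the stroke, from 0 (shut) to 100 (fully open). A call has 1 to 10 rows; each row shifts and turns the commanded pose from where the row before left it, along the tool's axes as they then stand; what a row does not reach is not made up. A row lasts 1/8 s, in which the tool goes at most 62.5 mm and 10.7 degrees, less where a joint would pass 70% of its speed; a pose out of reach is approached as far as the arm can. A call with a gripper value outside its range is refused whole. The fingers move at their own pace and stop on an object; the grip force is fixed at half the most. Time passes only in rows, so rows that do not move let the fingers close. It gives the time, the measured TCP pose, the force, the opening and the grip force at its end, in the units of the state.
- get_obs(): the state, without advancing time (a new reading comes with each control period).
- optics.get_image(name): name is "scene" or "top"; returns the picture (480x640x3 uint8, blue, green, red); there is no depth.
- optics.calibration(name): a dict with "camera_matrix" (3x3 intrinsics, pixels), "distortion" ([k1, k2, p1, p2, k3] as OpenCV has them; the pictures are not rectified), "xyz" and "orientation" of the camera in the world. Camera axes: x right, y down, z forward; pixel columns grow to the right and rows downward; lengths in mm; the calibration is good to about 2 mm. A picture is of the moment at which its call begins. calibration takes no time and is no camera call.
- close_job(): hands the job in; it is judged then, once.
Trained networks look in the newest picture that a camera, given by its name, has taken for a name from the list of things; names that differ only in an ending like _2 or _b are one class to them, and where a whole thing is asked for, a point or a joint stands for the part that bears it (a point fixed in the world has none). Each returns a list of dicts, best first, with "conf" (0 to 1); they miss things now and then, are a little off and sometimes report something else, mostly with a low value. They report only what shows in the picture. A call takes as long as a camera call.
- spotter.find_in(camera, label): "point" ([column, row] in pixels, amid what is visible of it).
- spotter.regions_of(camera, label): "region" (480x640 bool, what is visible of it) and "point" ([column, row] in pixels, amid what is visible of it).
The state is a dict: "t": time; "qpos": joint angles; "qvel": joint speeds; "joint_torque": joint torques, N m; "ee_pos": TCP position; "orientation": TCP orientation; "ft_force": force on the tool from outside, world axes, zero at the start; "moment": the same for the moment, N m; "width": finger opening in mm; "grasp_force": force on a finger pad.
Only numpy, scipy, OpenCV 4.12 (cv2) and the standard library are available. Lean on these libraries where they do the work, as an engineer would, in place of code of your own. Each camera call takes 0.05 s, during which the arm holds its last target. There are 200 camera calls.

## Working session

There is one attempt and no reset: what is moved stays moved. The work goes in short steps, Python scripts to look and compute and a tool call to move; the robot and the scene stay as the last step left them, time stands still between calls to the robot, and variables do not carry over. Pictures are saved under pics/ and viewed, at most 10 in all, crops included, and the job is handed in when it is done.

Besides the shell and the picture viewer there is one more tool, called after ">>>" by a JSON object that holds its "api" and its "payload", one argument or row to a line. move_arm: Moves the arm, as the interface text tells. Its arguments: {"type":"object","properties":{"rows":{"type":"array","items":{"type":"array","items":{"type":"number"}}}},"required":["rows"]}

```bash
mkdir -p pics; python3 - <<'E'
from workcell import get_obs, optics, spotter
import cv2,numpy as np
o=get_obs();print(o['t'],o['ee_pos'],o['orientation'],o['width'])
for c in ['scene','top']:
    im=optics.get_image(c);cv2.imwrite(f'pics/{c}0.png',im)
    k=optics.calibration(c);print(c,{a:np.round(b,3).tolist() for a,b in k.items()})
    for l in ['divider_grip','label_blue','label_yellow','carton_wide','carton_narrow','rack']:
        r=spotter.find_in(c,l);print(l,[(np.round(x['point'],1).tolist(),round(x['conf'],2)) for x in r[:2]])
E
```

```text
0.0 [ 182.68433564 -597.10731337  221.89919591] [-3.10552240e+00 -4.64280035e-01  2.97336178e-04] 88.02097050251614
scene {'camera_matrix': [[524.669, 0.0, 327.598], [0.0, 524.669, 233.149], [0.0, 0.0, 1.0]], 'distortion': [0.036, 0.0, 0.0, 0.0, 0.0], 'xyz': [1432.47, 25.513, 675.09], 'orientation': [-1.57, -1.699, 0.94]}
divider_grip [([377.1, 259.6], 0.67)]
label_blue [([343.7, 330.5], 0.59), ([217.5, 244.0], 0.42)]
label_yellow [([396.6, 336.6], 0.96), ([219.2, 246.3], 0.49)]
carton_wide [([219.0, 247.5], 0.72)]
carton_narrow [([507.0, 235.5], 0.8), ([380.0, 257.2], 0.65)]
rack [([378.4, 267.5], 0.83), ([309.3, 223.7], 0.71)]
top {'camera_matrix': [[622.007, 0.0, 326.606], [0.0, 622.007, 239.968], [0.0, 0.0, 1.0]], 'distortion': [-0.066, 0.0, 0.0, 0.0, 0.0], 'xyz': [377.498, -34.822, 1302.193], 'orientation': [-2.136, 2.133, -0.206]}
divider_grip [([276.6, 230.1], 0.66), ([301.8, 354.5], 0.48)]
label_blue [([304.9, 158.8], 0.58)]
label_yellow []
carton_wide [([447.4, 286.7], 0.68)]
carton_narrow [([142.5, 322.6], 0.85)]
rack [([277.9, 230.1], 0.86)]
```

View pics/top0.png

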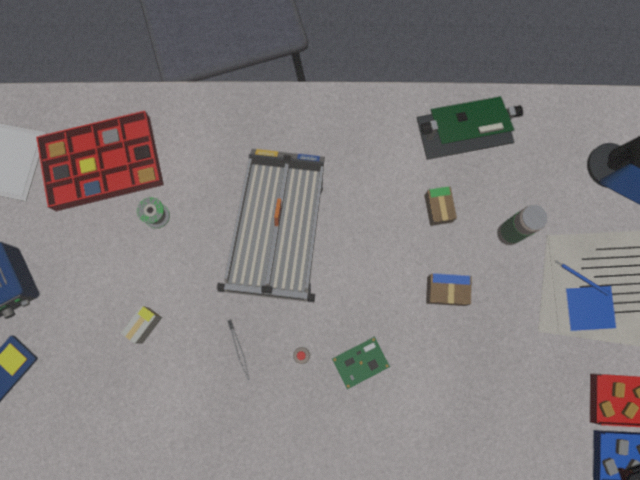

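View pics/scene0.png

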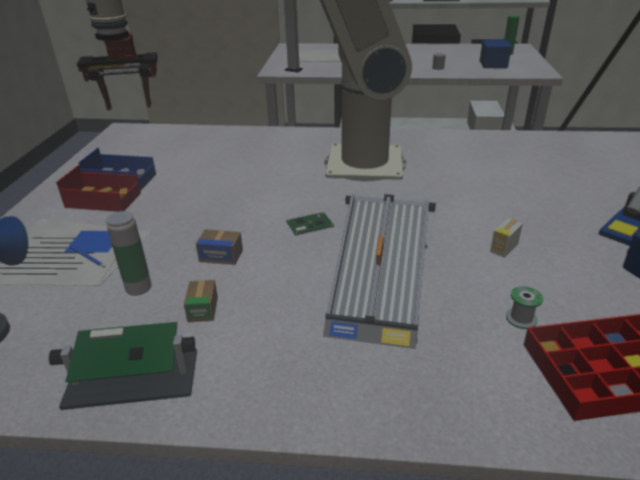

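Top view: the rack runs along world x with its low end away from the robot. Blue label is at right (~307,158), yellow at left (~267,154), tab at (277,210). The wide carton is at (450,290) with its blue face pointing up in the image (+x), and the narrow carton is at (140,325), yaw-turned. The scene view agrees.

```bash
cat > h.py <<'E'
import numpy as np,cv2
from scipy.spatial.transform import Rotation as R
from scipy.optimize import minimize,least_squares
from workcell import get_obs, optics, spotter
def proj(c,P):
    k=optics.calibration(c);r=R.from_rotvec(k['orientation']).as_matrix()
    rv=cv2.Rodrigues(r.T)[0];t=-r.T@np.array(k['xyz'],float)
    return cv2.projectPoints(np.atleast_2d(P).astype(float),rv,t,np.array(k['camera_matrix'],float),np.array(k['distortion'],float))[0][:,0]
def unproj(c,uv,z):
    k=optics.calibration(c);K=np.array(k['camera_matrix'],float)
    n=cv2.undistortPoints(np.array([[uv]],float),K,np.array(k['distortion'],float))[0,0]
    d=R.from_rotvec(k['orientation']).apply([n[0],n[1],1]);o=np.array(k['xyz'],float)
    return o+d*(z-o[2])/d[2]
def rz(a):return np.array([[np.cos(a),-np.sin(a),0],[np.sin(a),np.cos(a),0],[0,0,1]])
def box(dims,p):
    s=np.array([[a,b,c] for a in(-.5,.5) for b in(-.5,.5) for c in(0,1)])*dims
    return s@rz(p[2]).T+[p[0],p[1],0]
def hullmask(uv,S=4,shape=(480,640)):
    m=np.zeros(shape,np.uint8);h=cv2.convexHull(uv.astype(np.float32)).astype(np.float64)
    cv2.fillPoly(m,[np.round(h*16).astype(np.int32)],255,cv2.LINE_AA,4)
    return m/255.
def fitbox(dims,masks,p0):
    def cost(q):
        e=0
        for c,M in masks.items():
            h=hullmask(proj(c,box(dims,[q[0],q[1],q[2]/100])))
            e+=1-np.minimum(h,M).sum()/np.maximum(h,M).sum()
        return e
    best=None
    for da in(-.3,0,.3):
        q0=np.array([p0[0],p0[1],100*(p0[2]+da)])
        s=np.vstack([q0]+[q0+v for v in 12*np.eye(3)])
        r=minimize(cost,q0,method='Nelder-Mead',options=dict(initial_simplex=s,xatol=.05,fatol=1e-4))
        if best is None or r.fun<best.fun:best=r
    return np.array([best.x[0],best.x[1],best.x[2]/100]),best.fun
W=(58,84,50);N=(68,36,58)
def bedT(p):# p: rack x,y,yaw -> function bed->world
    A=rz(p[2])@R.from_euler('y',np.radians(20)).as_matrix()
    o=np.array([p[0],p[1],0])+rz(p[2])@[131.5,0,50.2]
    return lambda P:np.atleast_2d(P)@A.T+o
E
python3 - <<'E'
from h import *
for n,d in(('carton_wide',W),('carton_narrow',N)):
    m={}
    for c in('top','scene'):
        r=spotter.regions_of(c,n)
        r=[x for x in r if (abs(x['point'][0]-{'carton_widetop':450,'carton_widescene':219,'carton_narrowtop':141,'carton_narrowscene':507}[n+c])<25)]
        if r:m[c]=r[0]['region'].astype(float);print(n,c,r[0]['conf'],r[0]['region'].sum(),r[0]['point'])
    p=unproj('top',[450,290] if d==W else [141,325],50)
    for k in [list(m)]+[[c] for c in m]:
        print(k,fitbox(d,{c:m[c] for c in k},[p[0],p[1],0 if d==W else -.6]))
a=cv2.imread('pics/top0.png')[140:310,205:340];b=cv2.imread('pics/scene0.png')[185:355,310:450]
cv2.imwrite('pics/c1.png',cv2.resize(np.hstack([a,b[:, :135]]),None,fx=2.95,fy=2.95,interpolation=cv2.INTER_CUBIC)[:600])
E
```

```text
carton_wide top 0.68 1371 [449.6, 285.7]
carton_wide scene 0.86 1397 [218.8, 247.0]
['top', 'scene'] (array([ 5.03940945e+02, -3.04904482e+02, -2.97404907e-02]), np.float64(0.15992281971712585))
['top'] (array([ 5.04744133e+02, -3.04136468e+02, -4.49309983e-02]), np.float64(0.06409991437597806))
['scene'] (array([ 5.04363661e+02, -3.05681307e+02,  6.83797216e-02]), np.float64(0.08142813218196121))
carton_narrow top 0.8 849 [140.6, 323.2]
carton_narrow scene 0.79 782 [505.2, 237.3]
['top', 'scene'] (array([431.1860442 , 323.00298933,  -0.52733665]), np.float64(0.28496144211655594))
['top'] (array([431.4239419 , 323.33382877,  -0.6550611 ]), np.float64(0.1126764610502895))
['scene'] (array([432.0835455 , 321.491143  ,  -0.48736193]), np.float64(0.14740537240537244))
```

View pics/c1.png

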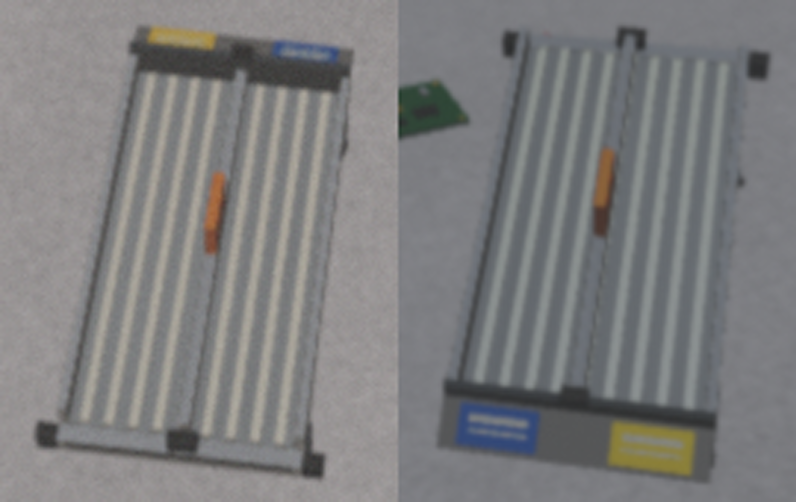

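The crop shows the divider near mid-bed. The yellow label is at top (266.7,153.2) and scene (396,337), the blue at top (309,157) and scene (343.5,330). I'll fit the rack pose from these, the tab and the guide lines, then overlay the fits to check them.

```bash
cat > rackfit.py <<'E'
from h import *
T=lambda x,y:np.array([x/2.95+205,y/2.95+140]);S=lambda x,y:np.array([x/2.95-135+310,y/2.95+185])
def res(q,full=False):
    b=bedT([q[0],q[1],q[2]/100]);d,lx,lz=q[3:6];e=[]
    def pt(c,P,uv,w=1):e.extend(w*(proj(c,b(P))[0]-uv))
    def ln(c,P0,P1,uv):
        a=proj(c,b(np.array([P0,P1])));u=a[1]-a[0];n=np.array([-u[1],u[0]])/np.linalg.norm(u);e.append(n@(uv-a[0]))
    pt('top',[lx,44,lz],T(182,39));pt('top',[lx,-44,lz],T(307,51))
    pt('scene',[lx,44,lz],S(652,448));pt('scene',[lx,-44,lz],S(497,428))
    pt('top',[-113,d,52],T(220,174));pt('top',[-157,d,52],T(211,236))
    pt('scene',[-157,d,52],S(608,150));pt('scene',[-113,d,52],S(600,207))
    for c,F,pts in(('top',T,[(0,(240,80)),(0,(190,420)),(75,(133,85)),(75,(68,410)),(-75,(344,95)),(-75,(306,420))]),
                   ('scene',S,[(0,(628,60)),(0,(577,380)),(75,(740,90)),(75,(715,400)),(-75,(521,50)),(-75,(452,375))])):
        for y,uv in pts:
            yy=d if y==0 else y
            ln(c,[-280,yy,18],[0,yy,18],F(*uv))
    return np.array(e)
if __name__=='__main__':
    r=least_squares(res,[540,90,-10,0,20,0],loss='soft_l1')
    print(np.round(r.x,2));print(np.round(res(r.x),1))
    b=bedT([r.x[0],r.x[1],r.x[2]/100]);d=r.x[3]
    print('tab',b([-135,d,40]),'bed0',b([0,0,0]))
    np.save('rack.npy',r.x)
    out=[]
    for c,(x0,y0,w,hh) in(('top',(205,140,135,170)),('scene',(310,185,135,170))):
        im=cv2.resize(cv2.imread(f'pics/{c}0.png')[y0:y0+hh,x0:x0+w],None,fx=2.95,fy=2.95,interpolation=cv2.INTER_CUBIC)
        for L in([[-280,72,0],[0,72,0]],[[-280,-72,0],[0,-72,0]],[[-280,-72,0],[-280,72,0]],[[0,-72,0],[0,72,0]],[[0,-72,26],[0,72,26]],[[-280,d-4,18],[0,d-4,18]],[[-280,d+4,18],[0,d+4,18]],[[-157,d-4,52],[-113,d-4,52]],[[-280,78,18],[0,78,18]],[[-280,-78,18],[0,-78,18]]):
            a=(proj(c,b(np.array(L)))-[x0,y0]+.5)*2.95
            cv2.line(im,*[tuple(int(v) for v in p) for p in a],(0,0,255),1)
        out.append(im)
    cv2.imwrite('pics/ov.png',np.hstack(out))
E
python3 rackfit.py
```

```text
Traceback (most recent call last):
  File "rackfit.py", line 19, in <module>
    r=least_squares(res,[540,90,-10,0,20,0],loss='soft_l1')
  File "rackfit.py", line 9, in res
    pt('scene',[lx,44,lz],S(652,448));pt('scene',[lx,-44,lz],S(497,428))
                                      ~~^^^^^^^^^^^^^^^^^^^^^^^^^^^^^^^^
  File "rackfit.py", line 5, in pt
    def pt(c,P,uv,w=1):e.extend(w*(proj(c,b(P))[0]-uv))
                                   ~~~~^^^^^^^^
  File "h.py", line 6, in proj
    k=optics.calibration(c);r=R.from_rotvec(k['orientation']).as_matrix()
ValueError: time passes only in moves, steps and waits
```

```bash
sed -i 's/^def proj/CAL={c:optics.calibration(c) for c in("top","scene")}\ndef proj/; s/k=optics.calibration(c)/k=CAL[c]/' h.py; sleep 1; python3 rackfit.py
```

```text
[624.74  45.05 -10.57  -1.59  24.67  12.16]
[ 0.5 -0.2 -0.1  0.1  0.1 -0.1  0.4  0.1  0.2 -0.1  0.2 -1.8  0.1 -2.7
 -0.  -2.3 -0.3  1.   1.4  1.1 -0.4  0.2 -1.   0.7 -0.3 -0.8 -1.4  0.2]
tab [[642.78725022  41.5299955  133.96042418]] bed0 [[755.50164237  31.1766763   50.2       ]]
```

View pics/ov.png

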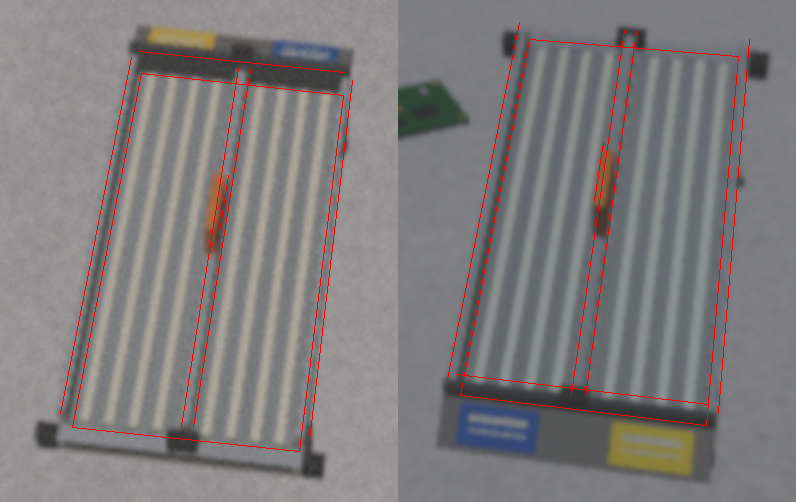

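The overlay lines sit on the stop, strips, divider and tab within about 2 px. Next I go above the tab.

>>> {"api": "move_arm", "payload": {
  "rows": [
    [0, 0, 0, 10, 40],
    [0, 0, 0, 10, 40],
    [0, 0, 0, 3.1, 40],
    [2.44, -4.27, 0, 0, 40],
    [2.44, -4.27, 0, 0, 40],
    [2.44, -4.27, 0, 0, 40],
    [2.44, -4.27, 0, 0, 40],
    [2.44, -4.27, 0, 0, 40],
    [2.44, -4.27, 0, 0, 40],
    [2.44, -4.27, 0, 0, 40]
  ]
}}

```text
t: 2.15
ee_pos: [385.2, -317.3, 222.9]
orientation: [3.137, -0.167, 0.001]
ft_force: [1.1, 0.0, -0.3]
width: 35.6
grasp_force: 0.0
```

>>> {"api": "move_arm", "payload": {
  "rows": [
    [2.44, -4.27, 0, 0, 40],
    [2.44, -4.27, 0, 0, 40],
    [2.44, -4.27, 0, 0, 40],
    [2.44, -4.27, 0, 0, 40],
    [2.44, -4.27, 0, 0, 40],
    [2.44, -4.27, 0, 0, 40],
    [2.44, -4.27, 0, 0, 40],
    [2.44, -4.27, 0, 0, 40],
    [2.44, -4.27, 0, 0, 40],
    [0, 0, 0, 0, 40]
  ]
}}

```text
t: 3.4
ee_pos: [645.0, 42.9, 222.5]
orientation: [-3.137, 0.162, -0.001]
ft_force: [0.4, 0.0, 0.3]
width: 35.1
grasp_force: 0.0
```

```bash
cat >> h.py <<'E'
def yaw(o=None):
    o=o or get_obs();x=R.from_rotvec(o['orientation']).apply([1,0,0]);return np.arctan2(x[1],x[0])
def goto(x,y,z,psi=None):
    o=get_obs();a=yaw(o);D=np.array([x,y,z])-o['ee_pos'];p=a if psi is None else psi
    print('t',round(o['t'],2),'pos',np.round(o['ee_pos'],1),'yaw',round(a,4),'w',round(o['width'],1),'f',np.round(o['ft_force'],1))
    print('turn deg',round(np.degrees((a-p+np.pi)%(2*np.pi)-np.pi),2),'then shift cm',np.round(np.array([D[0]*np.cos(p)+D[1]*np.sin(p),D[0]*np.sin(p)-D[1]*np.cos(p),-D[2]])/10,2))
E
python3 - <<'E'
from h import *
q=np.load('rack.npy');b=bedT([q[0],q[1],q[2]/100])
P=b([-135,q[3],42])[0];goto(P[0],P[1],P[2]-19,q[2]/100)
E
```

```text
t 3.4 pos [645.   42.9 222.5] yaw -0.103 w 35.1 f [0.4 0.  0.3]
turn deg 0.15 then shift cm [-0.14  0.16 10.56]
```

>>> {"api": "move_arm", "payload": {
  "rows": [
    [-0.14, 0.16, 3.5, 0, 40],
    [0, 0, 3.5, 0, 40],
    [0, 0, 3.4, 0, 40],
    [0, 0, 0, 0, 40]
  ]
}}

```text
t: 3.9
ee_pos: [639.3, 37.8, 116.2]
orientation: [3.136, -0.168, -0.009]
ft_force: [-0.2, 0.2, 0.0]
width: 35.0
grasp_force: 0.0
```

```bash
python3 - <<'E'
from h import *
q=np.load('rack.npy');b=bedT([q[0],q[1],q[2]/100])
P=b([-135,24,42])[0];goto(P[0],P[1],P[2]-19,q[2]/100)
out=[]
for c,(x0,y0) in(('top',(235,160)),('scene',(310,190))):
    im=optics.get_image(c);cv2.imwrite(f'pics/{c}1.png',im)
    a=cv2.resize(im[y0:y0+120,x0:x0+100],None,fx=4,fy=4,interpolation=cv2.INTER_CUBIC)
    for P in(get_obs()['ee_pos'],b([-135,q[3],52])[0]):
        p=(proj(c,P)[0]-[x0,y0]+.5)*4;cv2.drawMarker(a,(int(p[0]),int(p[1])),(0,0,255),0,10)
    out.append(a)
cv2.imwrite('pics/f1.png',np.hstack(out))
E
```

```text
t 3.9 pos [639.3  37.8 116.2] yaw -0.1071 w 35.0 f [-0.2  0.2  0. ]
turn deg -0.08 then shift cm [ 0.38 -2.97 -0.07]
```

View pics/f1.png

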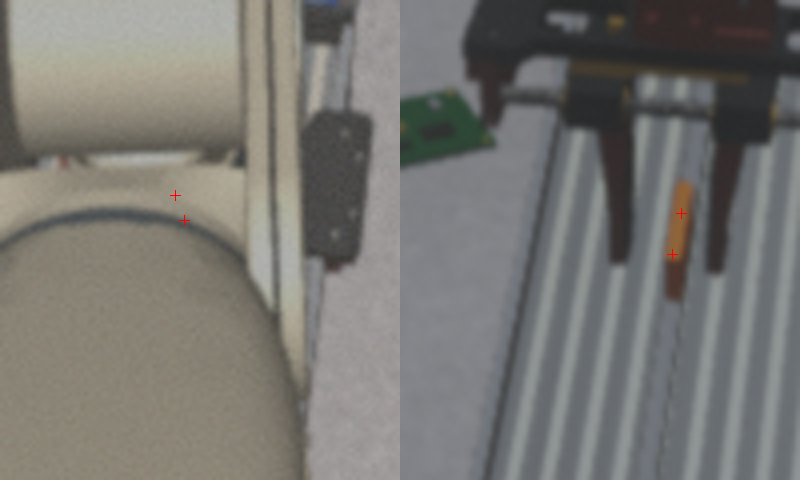

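The scene crop shows the fingertips at (619,262) and (716,270), straddling the tab at (680,215). Their midpoint is about 1 px left of the projected TCP, so the calibration agrees to about 2 mm. Close and slide.

>>> {"api": "move_arm", "payload": {
  "rows": [
    [0, 0, 0, 0, 0],
    [0, 0, 0, 0, 0],
    [0, 0, 0, 0, 0],
    [0, 0, 0, 0, 0]
  ]
}}

```text
t: 4.5
ee_pos: [642.7, 39.3, 119.8]
orientation: [-3.136, 0.168, -0.003]
ft_force: [-0.4, 2.6, 5.8]
width: 7.7
grasp_force: 30.0
```

>>> {"api": "move_arm", "payload": {
  "rows": [
    [0, -0.5, 0, 0, 0],
    [0, -0.5, 0, 0, 0],
    [0, -0.5, 0, 0, 0],
    [0, -0.5, 0, 0, 0],
    [0, -0.5, 0, 0, 0],
    [0, -0.5, 0, 0, 0],
    [0, 0, 0, 0, 0],
    [0, 0, 0, 0, 0]
  ]
}}

```text
t: 5.5
ee_pos: [646.0, 68.5, 119.8]
orientation: [-3.137, 0.168, -0.003]
ft_force: [-0.4, 0.5, 6.1]
width: 7.9
grasp_force: 30.0
```

```bash
python3 - <<'E'
from h import *
q=np.load('rack.npy');b=bedT([q[0],q[1],q[2]/100])
P=b([-135,24,42])[0];goto(P[0],P[1],P[2]-19,q[2]/100)
im=optics.get_image('scene');cv2.imwrite('pics/scene2.png',im)
x0,y0=310,185
a=cv2.resize(im[y0:y0+145,x0:x0+140],None,fx=4,fy=4,interpolation=cv2.INTER_CUBIC)
for d,col in((20,(255,0,0)),(28,(0,0,255)),(-72,(0,255,0)),(72,(0,255,0))):
    z=18 if abs(d)<50 else 0
    p=(proj('scene',b(np.array([[-280,d,z],[0,d,z]])))-[x0,y0]+.5)*4
    cv2.line(a,*[tuple(int(v) for v in u) for u in p],col,1)
cv2.imwrite('pics/f2.png',a)
E
```

```text
t 5.5 pos [646.   68.5 119.8] yaw -0.1067 w 7.9 f [-0.4  0.5  6.1]
turn deg -0.06 then shift cm [0.04 0.16 0.29]
```

View pics/f2.png

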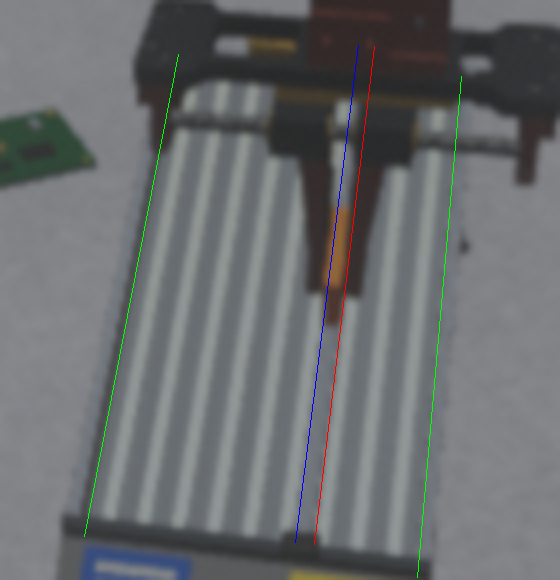

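The tab is gripped and the divider is at about +24 mm by both the TCP and the picture. Release, lift, and move towards the wide carton.

>>> {"api": "move_arm", "payload": {
  "rows": [
    [0, 0, 0, 0, 30],
    [0, 0, 0, 0, 30],
    [0, 0, 0, 0, 30],
    [0, 0, -3, 0, 40],
    [0, 0, -4, 0, 100],
    [0, 0, -4, 0, 100],
    [0, 5, 0, 0, 100],
    [0, 5, 0, 0, 100],
    [0, 5, 0, 0, 100],
    [0, 5, 0, 0, 100]
  ]
}}

```text
t: 6.8
ee_pos: [623.5, -131.7, 228.6]
orientation: [3.137, -0.167, -0.0]
ft_force: [0.7, -0.4, -0.4]
width: 87.4
grasp_force: 0.0
```

```bash
python3 - <<'E'
from h import *
ims={c:optics.get_image(c) for c in('top','scene')}
for c in ims: cv2.imwrite(f'pics/{c}3.png',ims[c])
src={'top':cv2.imread('pics/top0.png'),'scene':ims['scene']}
roi={'W':{'top':(415,262,480,315),'scene':(188,222,250,272)},'N':{'top':(112,298,170,352),'scene':(480,208,532,264)}}
out=[]
for n,dims,p0 in(('W',W,[504.4,-304.8,-.03]),('N',N,[431.3,322.8,-.6])):
    m={}
    for c in('top','scene'):
        x0,y0,x1,y1=roi[n][c];im=cv2.GaussianBlur(src[c],(3,3),0)
        lab=cv2.cvtColor(im,cv2.COLOR_BGR2LAB).astype(float)[y0:y1,x0:x1]
        bg=np.median(np.vstack([lab[:3].reshape(-1,3),lab[-3:].reshape(-1,3),lab[:,:3].reshape(-1,3),lab[:,-3:].reshape(-1,3)]),0)
        D=np.linalg.norm((lab-bg)*[.5,1,1],axis=2);M=np.zeros((480,640));thr=12 if n=='W' else 9
        k=(D>thr).astype(np.uint8);k=cv2.morphologyEx(k,cv2.MORPH_OPEN,np.ones((3,3)))
        nn,L,st,_=cv2.connectedComponentsWithStats(k);k=L==1+np.argmax(st[1:,4]);M[y0:y1,x0:x1]=k;m[c]=M
        p,f=fitbox(dims,{c:M},p0);print(n,c,np.round(p,3),round(f,3),int(k.sum()))
    p,f=fitbox(dims,m,p0);print(n,'both',np.round(p,3),round(f,3))
    for c in('top','scene'):
        x0,y0,x1,y1=roi[n][c];a=src[c][y0:y1,x0:x1].copy();s=5.5
        a=cv2.resize(a,None,fx=s,fy=s,interpolation=cv2.INTER_CUBIC)
        ct,_=cv2.findContours(cv2.resize(m[c][y0:y1,x0:x1].astype(np.uint8),None,fx=s,fy=s,interpolation=0),0,2);cv2.drawContours(a,ct,-1,(0,255,255),1)
        B=box(dims,p);u=(proj(c,B)-[x0,y0]+.5)*s
        for i,j in((0,1),(2,3),(4,5),(6,7),(0,2),(1,3),(4,6),(5,7),(0,4),(1,5),(2,6),(3,7)):
            cv2.line(a,tuple(int(v) for v in u[i]),tuple(int(v) for v in u[j]),(0,0,255),1)
        out.append(cv2.copyMakeBorder(a,0,300-min(300,a.shape[0]),0,max(0,360-a.shape[1]),0)[:300,:360])
cv2.imwrite('pics/bx.png',np.vstack([np.hstack(out[:2]),np.hstack(out[2:])]))
goto(504,-305,150,-.03)
E
```

```text
W top [ 5.05088e+02 -3.03875e+02 -5.90000e-02] 0.057 1410
W scene [ 5.04733e+02 -3.06080e+02 -2.50000e-02] 0.062 1435
W both [ 5.04075e+02 -3.05198e+02 -3.70000e-02] 0.134
N top [430.806 321.313  -0.564] 0.351 625
N scene [432.617 320.762  -0.58 ] 0.209 753
N both [432.564 321.128  -0.588] 0.577
t 6.9 pos [ 623.2 -134.5  228.5] yaw -0.1106 w 87.8 f [1.1 0.4 0.1]
turn deg -4.62 then shift cm [-11.4   17.4    7.85]
```

View pics/bx.png

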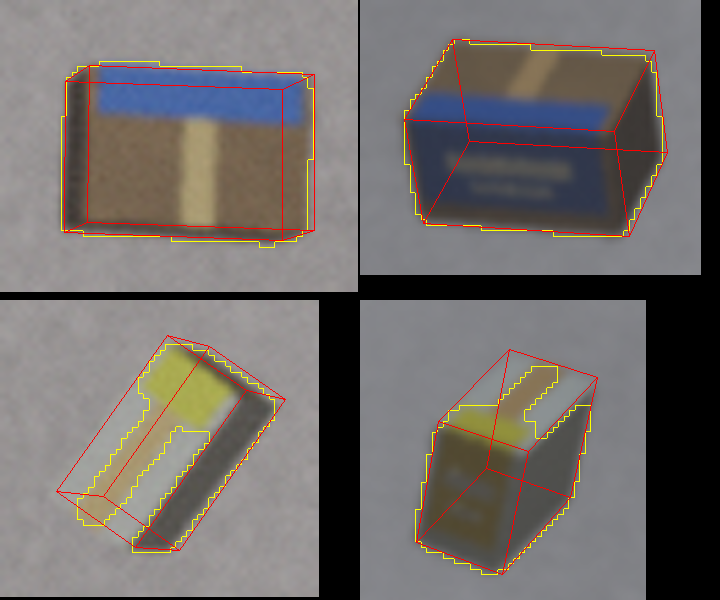

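The overlay matches the wide carton: x≈504.7, y≈−304 (top, and scene after its ~2 mm bias), yaw≈−0.04. Narrow carton: ≈(432,322), yaw≈−0.59. Hover over the wide one.

>>> {"api": "move_arm", "payload": {
  "rows": [
    [0, 0, 0, -4.05, 100],
    [-2.8, 4.35, 0, 0, 100],
    [-2.8, 4.35, 0, 0, 100],
    [-2.8, 4.35, 0, 0, 100],
    [-2.76, 4.35, 0, 0, 100],
    [0, 0, 5.5, 0, 100],
    [0, 0, 5.5, 0, 100],
    [0, 0, 4.3, 0, 100],
    [0, 0, 0, 0, 100],
    [0, 0, 0, 0, 100]
  ]
}}

```text
t: 8.15
ee_pos: [507.2, -300.3, 77.0]
orientation: [3.14, -0.055, 0.002]
ft_force: [0.1, 0.3, -0.1]
width: 87.7
grasp_force: 0.0
```

```bash
python3 - <<'E'
from h import *
goto(504.7,-304,56,-.04)
E
```

```text
t 8.15 pos [ 507.2 -300.3   77. ] yaw -0.0352 w 87.7 f [ 0.1  0.3 -0.1]
turn deg 0.27 then shift cm [-0.24  0.38  2.1 ]
```

>>> {"api": "move_arm", "payload": {
  "rows": [
    [-0.24, 0.38, 2.1, 0.3, 100],
    [0, 0, 0, 0, 100]
  ]
}}

```text
t: 8.4
ee_pos: [504.1, -304.1, 55.9]
orientation: [3.14, -0.064, 0.002]
ft_force: [0.5, -0.0, -0.4]
width: 87.9
grasp_force: 0.0
```

```bash
python3 - <<'E'
from h import *
goto(504.7,-304,56,-.04)
im=optics.get_image('scene');cv2.imwrite('pics/scene4.png',im)
goto(504.7,-304,25,-.04)
a=cv2.resize(im[190:280,175:265],None,fx=6.5,fy=6.5,interpolation=cv2.INTER_CUBIC);cv2.imwrite('pics/f4.png',a)
E
```

```text
t 8.4 pos [ 504.1 -304.1   55.9] yaw -0.041 w 87.9 f [ 0.5 -0.  -0.4]
turn deg -0.06 then shift cm [ 0.06 -0.01 -0.01]
t 8.45 pos [ 504.5 -304.2   56.4] yaw -0.0409 w 87.9 f [ 0.3 -0.7  1.1]
turn deg -0.05 then shift cm [ 0.02 -0.02  3.14]
```

View pics/f4.png

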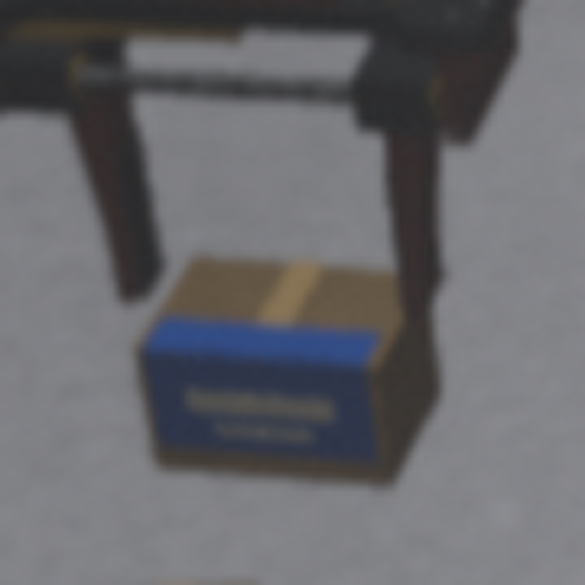

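The scene crop shows the left fingertip (148,298) and right fingertip (403,312) with about equal gaps to the carton's top edges, so it's centred. Descend and grip.

>>> {"api": "move_arm", "payload": {
  "rows": [
    [0, 0, 0.6, 0, 100],
    [0, 0, 0.6, 0, 100],
    [0, 0, 0, 0, 100]
  ]
}}

```text
t: 8.82
ee_pos: [503.5, -303.6, 42.4]
orientation: [-3.141, 0.064, 0.001]
ft_force: [-0.7, 0.1, 0.6]
width: 87.8
grasp_force: 0.0
```

>>> {"api": "move_arm", "payload": {
  "rows": [
    [0, 0, 1, 0, 100],
    [0, 0, 0.95, 0, 100],
    [0, 0, 0, 0, 100],
    [0, 0, 0, 0, 60],
    [0, 0, 0, 0, 60],
    [0, 0, 0, 0, 60]
  ]
}}

```text
t: 9.57
ee_pos: [503.6, -303.8, 23.2]
orientation: [-3.141, 0.064, 0.0]
ft_force: [0.2, -0.4, -3.2]
width: 83.9
grasp_force: 29.9
```

>>> {"api": "move_arm", "payload": {
  "rows": [
    [0, 0, -2, 0, 60],
    [0, 0, -5, 0, 60],
    [0, 0, -5, 0, 60],
    [0, 0, -5, 0, 60],
    [0, 0, -5, 3.76, 60],
    [0, 0, 0, 0, 60]
  ]
}}

```text
t: 10.32
ee_pos: [505.8, -305.2, 249.1]
orientation: [3.132, -0.167, 0.014]
ft_force: [0.5, -0.6, -3.0]
width: 83.7
grasp_force: 29.9
```

```bash
python3 - <<'E'
from h import *
q=np.load('rack.npy');b=bedT([q[0],q[1],q[2]/100])
P=b([-243,-25,42])[0]-[0,0,19];print(P);goto(*P,q[2]/100)
E
```

```text
[540.07792158  28.88361315 153.7779849 ]
t 10.32 pos [ 505.8 -305.2  249.1] yaw -0.1068 w 83.7 f [ 0.5 -0.6 -3. ]
turn deg -0.06 then shift cm [ -0.12 -33.58   9.53]
```

>>> {"api": "move_arm", "payload": {
  "rows": [
    [0, -4.2, 0, 0, 60],
    [0, -4.2, 0, 0, 60],
    [0, -4.2, 0, 0, 60],
    [0, -4.2, 0, 0, 60],
    [0, -4.2, 0, 0, 60],
    [0, -4.2, 0, 0, 60],
    [0, -4.2, 0, 0, 60],
    [-0.1, -4.2, 0, 0, 60],
    [0, 0, 4, 0, 60],
    [0, 0, 3.5, 0, 60]
  ]
}}

```text
t: 11.58
ee_pos: [537.2, 31.1, 166.6]
orientation: [3.137, -0.164, -0.002]
ft_force: [0.1, -0.2, -2.7]
width: 84.0
grasp_force: 29.9
```

>>> {"api": "move_arm", "payload": {
  "rows": [
    [0, 0, 0, 0, 60],
    [0, 0, 0, 0, 60]
  ]
}}

```text
t: 11.82
ee_pos: [538.3, 30.2, 168.7]
orientation: [3.137, -0.167, -0.001]
ft_force: [-0.4, 0.8, -2.0]
width: 84.0
grasp_force: 30.0
```

```bash
python3 - <<'E'
from h import *
q=np.load('rack.npy');b=bedT([q[0],q[1],q[2]/100])
P=b([-243,-25,42])[0]-[0,0,19];goto(*P,q[2]/100)
im=optics.get_image('scene');cv2.imwrite('pics/scene5.png',im)
a=cv2.resize(im[160:345,315:450],None,fx=3.2,fy=3.2,interpolation=cv2.INTER_CUBIC);cv2.imwrite('pics/f5.png',a)
E
```

```text
t 11.82 pos [538.3  30.2 168.7] yaw -0.1064 w 84.0 f [-0.4  0.8 -2. ]
turn deg -0.04 then shift cm [0.19 0.11 1.49]
```

View pics/f5.png

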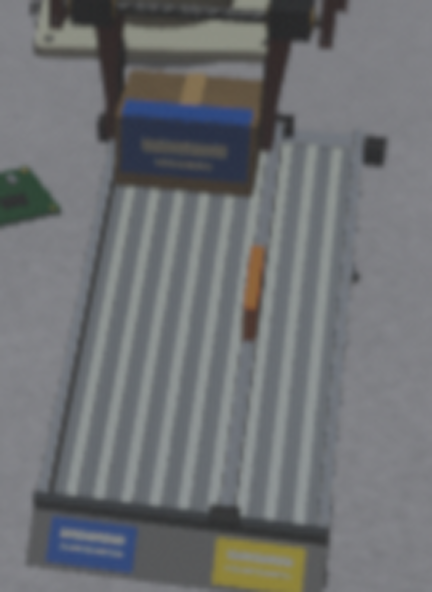

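The crop shows the divider about 23 mm off centre at (224,510). The carton front edge (116→250) lies centred between the left guide and the divider. Lower it slowly.

>>> {"api": "move_arm", "payload": {
  "rows": [
    [0.19, 0.11, 0.3, 0, 60],
    [0, 0, 0.3, 0, 60],
    [0, 0, 0.1, 0, 60],
    [0, 0, 0, 0, 60]
  ]
}}

```text
t: 12.38
ee_pos: [540.3, 29.0, 161.3]
orientation: [-3.137, 0.167, -0.0]
ft_force: [-0.6, -1.0, -2.7]
width: 83.8
grasp_force: 30.0
```

>>> {"api": "move_arm", "payload": {
  "rows": [
    [0, 0, 0.2, 0, 60],
    [0, 0, 0.2, 0, 60],
    [0, 0, 0, 0, 60]
  ]
}}

```text
t: 12.75
ee_pos: [543.4, 29.1, 159.5]
orientation: [-3.137, 0.167, -0.011]
ft_force: [3.8, -0.7, 8.2]
width: 83.9
grasp_force: 30.0
```

Contact has been made with the rear edge. I press on so the carton pivots flat.

>>> {"api": "move_arm", "payload": {
  "rows": [
    [0, 0, 0.2, 0, 60],
    [0, 0, 0.2, 0, 60],
    [0, 0, 0, 0, 60]
  ]
}}

```text
t: 13.12
ee_pos: [545.1, 28.9, 156.5]
orientation: [-3.137, 0.167, -0.017]
ft_force: [6.6, -1.2, 11.7]
width: 83.6
grasp_force: 30.0
```

```bash
python3 - <<'E'
from h import *
q=np.load('rack.npy');b=bedT([q[0],q[1],q[2]/100])
P=b([-243,-25,42])[0]-[0,0,19];goto(*P,q[2]/100)
im=optics.get_image('scene');cv2.imwrite('pics/scene6.png',im)
r=spotter.regions_of('scene','carton_wide')
print([(x['point'],x['conf'],x['region'].sum()) for x in r[:2]])
# tilt of carton: fit tilt angle & slide to mask
M=r[0]['region'].astype(float);o=get_obs();g=np.array(o['ee_pos'])+[0,0,19]
s=np.array([[a,c,d] for a in(-29,29) for c in(-42,42) for d in(-42,8)])
for z in range(0,26,3):
    A=rz(q[2]/100)@R.from_euler('y',np.radians(z)).as_matrix()
    best=0
    for dx in range(-8,9,2):
        for dy in range(-6,7,2):
            h=hullmask(proj('scene',s@A.T+g+rz(q[2]/100)@[dx,dy,0]));best=max(best,np.minimum(h,M).sum()/np.maximum(h,M).sum())
    print(z,round(best,3))
E
```

```text
t 13.12 pos [545.1  28.9 156.5] yaw -0.1066 w 83.6 f [ 6.6 -1.2 11.7]
turn deg -0.05 then shift cm [-0.5   0.06  0.27]
[([370.8, 206.9], 0.73, np.int64(1662)), ([200.9, 300.8], 0.73, np.int64(1227))]
0 0.924
3 0.913
6 0.908
9 0.895
12 0.895
15 0.89
18 0.881
21 0.883
24 0.883
```

>>> {"api": "move_arm", "payload": {
  "rows": [
    [-0.2, 0, 0.25, 0, 60],
    [-0.2, 0, 0.25, 0, 60],
    [0, 0, 0, 0, 60]
  ]
}}

```text
t: 13.6
ee_pos: [544.3, 29.1, 153.1]
orientation: [-3.137, 0.167, -0.028]
ft_force: [10.8, -3.9, 17.2]
width: 84.1
grasp_force: 30.0
```

```bash
python3 - <<'E'
from h import *
q=np.load('rack.npy');b=bedT([q[0],q[1],q[2]/100])
P=b([-243,-25,42])[0]-[0,0,19];goto(*P,q[2]/100)
im=optics.get_image('scene');cv2.imwrite('pics/scene7.png',im)
def blue(f,roi=(330,170,420,235)):
    i=cv2.imread(f).astype(int);x0,y0,x1,y1=roi;c=i[y0:y1,x0:x1];m=((c[...,0]-c[...,2])>25).astype(np.uint8)
    n,L,st,ce=cv2.connectedComponentsWithStats(m);j=1+np.argmax(st[1:,4]);return st[j]+[x0,y0,0,0,0],ce[j]+[x0,y0]
for k in(5,6,7):print(k,*blue(f'pics/scene{k}.png'))
A0=rz(q[2]/100);o=get_obs();g=np.array(o['ee_pos'])+[0,0,19]
for t in(0,10,20):
    A=A0@R.from_euler('y',np.radians(t)).as_matrix();print(t,np.round(proj('scene',np.array([[29,0,-42],[29,0,8]])@A.T+g),1).tolist())
E
```

```text
t 13.6 pos [544.3  29.1 153.1] yaw -0.1063 w 84.1 f [10.8 -3.9 17.2]
turn deg -0.03 then shift cm [-0.42  0.06 -0.07]
5 [353 191  41  24 526] [372.90114068 199.92395437]
6 [352 199  41  14 358] [372.41899441 204.45810056]
7 [352 201  41  11 339] [372.05309735 205.820059  ]
0 [[371.9, 227.7], [372.6, 205.3]]
10 [[372.3, 227.6], [372.5, 207.9]]
20 [[372.8, 226.6], [372.4, 210.3]]
```

>>> {"api": "move_arm", "payload": {
  "rows": [
    [0, 0, -0.2, 0, 60],
    [0, 0, 0, 0, 100],
    [0, 0, 0, 0, 100],
    [0, 0, 0, 0, 100],
    [0, 0, 0, 0, 100],
    [0, 0, 0, 0, 100],
    [0, 0, 0, 0, 100],
    [0, 0, 0, 0, 100]
  ]
}}

```text
t: 14.65
ee_pos: [538.8, 29.5, 152.0]
orientation: [-3.137, 0.167, -0.009]
ft_force: [2.7, -0.2, 11.1]
width: 87.8
grasp_force: 5.6
```

```bash
python3 - <<'E'
from h import *
im=optics.get_image('scene');cv2.imwrite('pics/scene8.png',im)
print(get_obs()['width'],get_obs()['ft_force'],[(x['point'],x['conf']) for x in spotter.find_in('scene','carton_wide')[:3]])
q=np.load('rack.npy');b=bedT([q[0],q[1],q[2]/100])
print('expected at stop',proj('scene',b([-29,-26,25])),'at start',proj('scene',b([-240,-26,25])))
goto(432,322,250,-.59)
E
```

```text
87.57438127987618 [ 2.55828243 -0.87393785 10.53355011] [([359.5, 299.9], 0.79)]
expected at stop [[358.60384068 300.03512018]] at start [[373.70288325 206.86098711]]
t 14.75 pos [538.8  29.5 152. ] yaw -0.1066 w 87.9 f [ 3.7 -1.7  9.9]
turn deg 27.7 then shift cm [-25.15 -18.36  -9.8 ]
```

The wide carton slid to the stop: detected at (359.5,299.9), expected (358.6,300.0). Lift off and go to the narrow carton.

>>> {"api": "move_arm", "payload": {
  "rows": [
    [0, 0, -3, 0, 100],
    [0, 0, -4, 0, 100],
    [0, 0, -3, 9.2, 100],
    [0, 0, 0, 9.2, 100],
    [0, 0, 0, 9.3, 100],
    [-4.2, -3.06, 0, 0, 100],
    [-4.2, -3.06, 0, 0, 100],
    [-4.2, -3.06, 0, 0, 100],
    [-4.2, -3.06, 0, 0, 100],
    [-4.2, -3.06, 0, 0, 100]
  ]
}}

```text
t: 16.0
ee_pos: [456.0, 249.5, 249.1]
orientation: [-2.991, 0.836, 0.047]
ft_force: [1.3, 0.1, 0.7]
width: 87.7
grasp_force: 0.0
```

>>> {"api": "move_arm", "payload": {
  "rows": [
    [-4.2, -3.06, 0, 0, 100],
    [0, 0, 5, 0, 100],
    [0, 0, 5, 0, 100],
    [0, 0, 4.5, 0, 100],
    [0, 0, 0, 0, 100],
    [0, 0, 0, 0, 100]
  ]
}}

```text
t: 16.75
ee_pos: [442.0, 289.5, 106.2]
orientation: [-2.977, 0.793, 0.074]
ft_force: [-0.1, -0.2, 0.7]
width: 87.8
grasp_force: 0.0
```

```bash
python3 - <<'E'
from h import *
goto(432,322.5,30,-.59)
q=np.load('rack.npy');b=bedT([q[0],q[1],q[2]/100])
for c in('top','scene'):
    im=optics.get_image(c);cv2.imwrite(f'pics/{c}9.png',im)
    print(c,[(x['point'],round(x['conf'],2)) for x in spotter.find_in(c,'carton_wide')[:2]],[(x['point'],round(x['conf'],2)) for x in spotter.find_in(c,'divider_grip')[:2]])
    print(proj(c,b([[-29,-26,50],[-135,24,52],[-135,20,52]])).round(1).tolist())
E
```

```text
t 16.75 pos [442.  289.5 106.2] yaw -0.5193 w 87.8 f [-0.1 -0.2  0.7]
turn deg 4.05 then shift cm [-2.67 -2.19  7.62]
top [([298.1, 171.4], 0.92)] [([262.3, 227.7], 0.95)]
[[297.6, 166.1], [265.0, 207.0], [267.0, 207.3]]
scene [([358.8, 300.7], 0.75)] [([388.0, 261.5], 0.64)]
[[358.1, 292.6], [394.1, 244.2], [391.9, 244.0]]
```

>>> {"api": "move_arm", "payload": {
  "rows": [
    [0, 0, 0, 4, 100],
    [-1.35, -1.1, 0, 0, 100],
    [-1.35, -1.1, 0, 0, 100],
    [0, 0, 0, 0, 100]
  ]
}}

```text
t: 17.55
ee_pos: [436.5, 308.8, 104.7]
orientation: [-2.929, 0.851, 0.113]
ft_force: [-0.1, -0.6, -0.1]
width: 87.7
grasp_force: 0.0
```

```bash
python3 - <<'E'
from h import *
goto(432,322.5,30,-.59)
o=get_obs();print(np.round(R.from_rotvec(o['orientation']).apply([0,0,1]),4),np.round(o['qpos'],3))
E
```

```text
t 17.55 pos [436.5 308.8 104.7] yaw -0.5625 w 87.7 f [-0.1 -0.6 -0.1]
turn deg 1.57 then shift cm [-1.14 -0.88  7.47]
[-0.0459  0.1062 -0.9933] [0.527 0.46  1.92  0.169 0.754 2.541]
```

Joint 6 hit its limit, so I use the half-turned grasp instead. Lift a little and turn back by a half turn.

>>> {"api": "move_arm", "payload": {
  "rows": [
    [0, 0, -2, -5, 100],
    [0, 0, -2, -10, 100],
    [0, 0, -2, -10, 100],
    [0, 0, 0, -10, 100],
    [0, 0, 0, -10, 100],
    [0, 0, 0, -10, 100],
    [0, 0, 0, -10, 100],
    [0, 0, 0, -10, 100],
    [0, 0, 0, -10, 100],
    [0, 0, 0, -10, 100]
  ]
}}

```text
t: 18.8
ee_pos: [439.3, 301.6, 164.2]
orientation: [-2.583, -1.579, -0.024]
ft_force: [0.4, -0.3, -0.5]
width: 88.2
grasp_force: 0.0
```

>>> {"api": "move_arm", "payload": {
  "rows": [
    [0, 0, 0, -10, 100],
    [0, 0, 0, -10, 100],
    [0, 0, 0, -10, 100],
    [0, 0, 0, -10, 100],
    [0, 0, 0, -10, 100],
    [0, 0, 0, -10, 100],
    [0, 0, 0, -10, 100],
    [0, 0, 0, -10, 100],
    [0, 0, 0, 0, 100]
  ]
}}

```text
t: 19.92
ee_pos: [439.3, 301.6, 164.2]
orientation: [-0.985, -2.898, -0.131]
ft_force: [0.1, 0.7, 0.3]
width: 88.2
grasp_force: 0.0
```

```bash
python3 - <<'E'
from h import *
goto(432,322.5,90,np.pi-.59)
o=get_obs();print(np.round(R.from_rotvec(o['orientation']).apply([0,0,1]),4),np.round(o['qpos'],3))
E
```

```text
t 19.93 pos [439.3 301.6 164.2] yaw 2.4891 w 88.2 f [0.1 0.7 0.3]
turn deg -3.58 then shift cm [1.77 1.33 7.42]
[-0.0461  0.1057 -0.9933] [ 0.513  0.364  1.891  0.149  0.88  -0.498]
```

The limit left the tool tilted 6.6° sideways (tangential, from joint 4). I'll push against the opposite joint-6 limit, which should tilt it back.

>>> {"api": "move_arm", "payload": {
  "rows": [
    [0, 0, 0, -10.5, 100],
    [0, 0, 0, -10.5, 100],
    [0, 0, 0, -10.5, 100],
    [0, 0, 0, -10.5, 100],
    [0, 0, 0, -10.5, 100],
    [0, 0, 0, -10.5, 100],
    [0, 0, 0, -10.5, 100],
    [0, 0, 0, -10.5, 100],
    [0, 0, 0, -10.5, 100],
    [0, 0, 0, -10.5, 100]
  ]
}}

```text
t: 21.18
ee_pos: [439.4, 301.6, 164.2]
orientation: [-1.734, 2.589, 0.177]
ft_force: [0.0, -0.0, -0.0]
width: 87.9
grasp_force: 0.0
```

>>> {"api": "move_arm", "payload": {
  "rows": [
    [0, 0, 0, -10.5, 100],
    [0, 0, 0, -5, 100],
    [0, 0, 0, -5, 100],
    [0, 0, 0, 0, 100]
  ]
}}

```text
t: 21.68
ee_pos: [427.5, 323.0, 168.0]
orientation: [-2.121, 2.278, 0.096]
ft_force: [0.0, -0.5, -0.2]
width: 88.0
grasp_force: 0.0
```

```bash
cat > st.py <<'E'
from h import *
goto(432,322.5,90,np.pi-.59)
o=get_obs();print(np.round(R.from_rotvec(o['orientation']).apply([0,0,1]),4),np.round(o['qpos'],3))
E
python3 st.py
```

```text
t 21.68 pos [427.5 323.  168. ] yaw -1.6427 w 88.0 f [ 0.  -0.5 -0.2]
turn deg 119.68 then shift cm [-0.4   0.21  7.8 ]
[-0.0216  0.0638 -0.9977] [ 0.587  0.36   1.883  0.084  0.883 -2.536]
```

Working: the tilt fell from 6.6° to 3.8°. Another push.

>>> {"api": "move_arm", "payload": {
  "rows": [
    [0, 0, 0, -5, 100],
    [0, 0, 0, -5, 100],
    [0, 0, 0, 0, 100]
  ]
}}

```text
t: 22.05
ee_pos: [411.4, 344.4, 168.8]
orientation: [-2.273, 2.137, 0.006]
ft_force: [0.9, 0.0, -0.4]
width: 88.0
grasp_force: 0.0
```

```bash
python3 st.py
```

```text
t 22.05 pos [411.4 344.4 168.8] yaw -1.5092 w 88.0 f [ 0.9  0.  -0.4]
turn deg 127.34 then shift cm [-2.93 -0.67  7.88]
[ 0.0118  0.0184 -0.9998] [ 0.671  0.358  1.881  0.009  0.882 -2.538]
```

Tilt is now 1.2°, good enough. Turn to the grasp yaw.

>>> {"api": "move_arm", "payload": {
  "rows": [
    [0, 0, 0, 10.5, 100],
    [0, 0, 0, 10.5, 100],
    [0, 0, 0, 10.5, 100],
    [0, 0, 0, 10.5, 100],
    [0, 0, 0, 10.5, 100],
    [0, 0, 0, 10.5, 100],
    [0, 0, 0, 10.5, 100],
    [0, 0, 0, 10.5, 100],
    [0, 0, 0, 10.5, 100],
    [0, 0, 0, 10.5, 100]
  ]
}}

```text
t: 23.3
ee_pos: [412.3, 343.2, 168.8]
orientation: [0.327, 3.115, 0.031]
ft_force: [-0.2, 0.3, -0.8]
width: 87.6
grasp_force: 0.0
```

>>> {"api": "move_arm", "payload": {
  "rows": [
    [0, 0, 0, 10.5, 100],
    [0, 0, 0, 10.5, 100],
    [0, 0, 0, 1.3, 100],
    [-2.93, -0.67, 4, 0, 100],
    [0, 0, 3.5, 0, 100],
    [0, 0, 0, 0, 100]
  ]
}}

```text
t: 24.05
ee_pos: [432.2, 321.7, 91.6]
orientation: [0.909, 3.004, 0.027]
ft_force: [0.5, 0.0, 0.1]
width: 87.9
grasp_force: 0.0
```

```bash
sed -i 's/322.5,90/322.5,30/' st.py; python3 st.py
```

```text
t 24.05 pos [432.2 321.7  91.6] yaw 2.5536 w 87.9 f [0.5 0.  0.1]
turn deg 0.12 then shift cm [0.06 0.05 6.16]
[ 0.0076  0.0154 -0.9999] [ 0.613  0.485  1.912  0.012  0.729 -0.379]
```

>>> {"api": "move_arm", "payload": {
  "rows": [
    [0, 0, 3, 0, 100],
    [0, 0, 2.3, 0, 100],
    [0, 0, 0.8, 0, 100],
    [0, 0, 0, 0, 20],
    [0, 0, 0, 0, 20],
    [0, 0, 0, 0, 20],
    [0, 0, 0, 0, 20],
    [0, 0, 0, 0, 20]
  ]
}}

```text
t: 25.05
ee_pos: [434.3, 324.5, 33.0]
orientation: [0.909, 3.0, 0.033]
ft_force: [-0.5, -3.3, 1.3]
width: 41.5
grasp_force: 1.1
```

```bash
python3 st.py; python3 - <<'E'
from h import *
im=optics.get_image('scene');cv2.imwrite('pics/scene10.png',im)
r=spotter.regions_of('scene','carton_narrow');r=[x for x in r if abs(x['point'][0]-507)<25];print(r[0]['point'] if r else None)
E
```

```text
t 25.05 pos [434.3 324.5  33. ] yaw 2.5533 w 41.5 f [-0.5 -3.3  1.3]
turn deg 0.1 then shift cm [ 0.08 -0.3   0.3 ]
[ 0.0123  0.0184 -0.9998] [ 0.615  0.59   1.923  0.014  0.608 -0.379]
[506.1, 237.4]
```

>>> {"api": "move_arm", "payload": {
  "rows": [
    [0, 0, 0.1, 0, 20],
    [0, 0, 0, 0, 20],
    [0, 0, 0, 0, 20]
  ]
}}

```text
t: 25.52
ee_pos: [434.1, 324.4, 32.8]
orientation: [0.909, 3.001, 0.032]
ft_force: [-3.8, -2.9, 14.2]
width: 35.9
grasp_force: 29.9
```

>>> {"api": "move_arm", "payload": {
  "rows": [
    [0, 0, -2, 0, 20],
    [0, 0, -5, 0, 20],
    [0, 0, -5, 0, 20],
    [0, 0, -5, 0, 20],
    [0, 0, -4, 0, 20],
    [0, 0, 0, 0, 20]
  ]
}}

```text
t: 26.28
ee_pos: [433.1, 321.7, 244.5]
orientation: [0.908, 2.997, 0.041]
ft_force: [-0.1, -0.2, -1.3]
width: 35.9
grasp_force: 29.8
```

```bash
cat > st2.py <<'E'
from h import *
q=np.load('rack.npy');b=bedT([q[0],q[1],q[2]/100])
P=b([-240,50.3,49])[0]-[0,0,19];print(P);goto(*P,np.pi+q[2]/100)
E
python3 st2.py; sed -i 's/q\[2\]\/100)$/q[2]\/100)/' st2.py
```

```text
[553.20360262 103.21385025 159.32977282]
t 26.27 pos [433.1 321.7 244.5] yaw 2.5533 w 35.9 f [-0.1 -0.2 -1.3]
turn deg -27.65 then shift cm [-14.24 -20.46   8.52]
```

```bash
python3 - <<'E'
from h import *
q=np.load('rack.npy');b=bedT([q[0],q[1],q[2]/100])
def tab(f):
    i=cv2.imread(f).astype(int);m=((i[...,2]-i[...,0])>60)&(i[...,2]>90)
    m[:170]=0;m[300:]=0;m[:,:240]=0;m[:,420:]=0
    n,L,st,ce=cv2.connectedComponentsWithStats(m.astype(np.uint8));j=1+np.argmax(st[1:,4]);return ce[j],st[j,4]
for c in('top','scene'):
    for k in(0,3,9):
        print(c,k,tab(f'pics/{c}{k}.png'))
    a=proj(c,b([[-135,0,45],[-135,20,45]]));print((a[1]-a[0])/20,'px/mm')
E
python3 st2.py
```

```text
top 0 (array([277.10344828, 210.34482759]), np.int32(87))
top 3 (array([263.52222222, 208.64444444]), np.int32(90))
top 9 (array([263.56989247, 208.77419355]), np.int32(93))
[-0.51800823 -0.05509116] px/mm
scene 0 (array([379.34920635, 245.12698413]), np.int32(63))
scene 3 (array([394.03278689, 246.70491803]), np.int32(61))
scene 9 (array([394.05, 246.55]), np.int32(60))
[0.55523959 0.05271644] px/mm
[553.20360262 103.21385025 159.32977282]
t 26.27 pos [433.1 321.7 244.5] yaw 2.5533 w 35.9 f [-0.1 -0.2 -1.3]
turn deg -27.65 then shift cm [-14.24 -20.46   8.52]
```

>>> {"api": "move_arm", "payload": {
  "rows": [
    [0, 0, 0, -9.2, 20],
    [0, 0, 0, -9.2, 20],
    [0, 0, 0, -9.25, 20],
    [0, 0, 0, 0, 20]
  ]
}}

```text
t: 26.78
ee_pos: [430.8, 320.0, 239.7]
orientation: [0.168, 3.128, 0.027]
ft_force: [-0.3, 1.2, -1.8]
width: 36.2
grasp_force: 29.8
```

```bash
python3 st2.py
```

```text
[553.20360262 103.21385025 159.32977282]
t 26.77 pos [430.8 320.  239.7] yaw 3.0343 w 36.2 f [-0.3  1.2 -1.8]
turn deg -0.09 then shift cm [-14.46 -20.27   8.03]
```

>>> {"api": "move_arm", "payload": {
  "rows": [
    [-2.89, -4.03, 0, 0, 20],
    [-2.89, -4.03, 0, 0, 20],
    [-2.89, -4.03, 0, 0, 20],
    [-2.89, -4.03, 0, 0, 20],
    [-2.9, -4.05, 0, 0, 20],
    [0, 0, 3, 0, 20],
    [0, 0, 2.8, 0, 20],
    [0, 0, 0, 0, 20],
    [0, 0, 0, 0, 20]
  ]
}}

```text
t: 27.9
ee_pos: [555.1, 106.1, 181.5]
orientation: [0.167, 3.126, 0.03]
ft_force: [0.3, 0.4, -0.8]
width: 36.0
grasp_force: 29.8
```

```bash
sed -i 's/50.3,49/51.3,51/' st2.py; python3 st2.py; python3 - <<'E'
from h import *
im=optics.get_image('scene');cv2.imwrite('pics/scene11.png',im)
a=cv2.resize(im[150:345,315:450],None,fx=3,fy=3,interpolation=cv2.INTER_CUBIC);cv2.imwrite('pics/f11.png',a)
print(np.round(R.from_rotvec(get_obs()['orientation']).apply([0,0,1]),4))
E
```

```text
[553.98929329 104.13613073 161.20915806]
t 27.9 pos [555.1 106.1 181.5] yaw 3.0345 w 36.0 f [ 0.3  0.4 -0.8]
turn deg -0.08 then shift cm [ 0.09 -0.21  2.03]
[ 0.0132  0.0185 -0.9997]
```

View pics/f11.png

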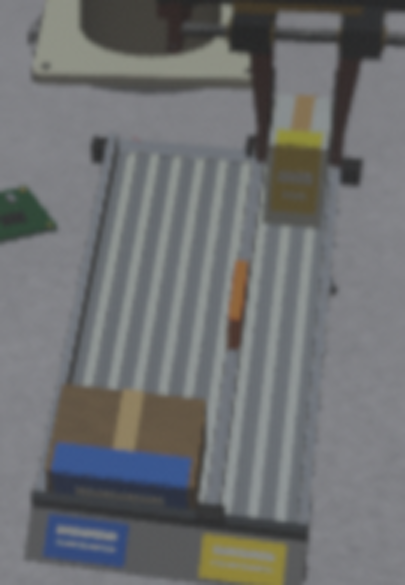

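Picture: the wide carton sits flat at the stop in the blue lane (130,440). The narrow one is above the yellow lane (292,180), yellow face leading, about 2 mm right of centre, which I correct while lowering.

>>> {"api": "move_arm", "payload": {
  "rows": [
    [0.09, -0.21, 0.5, 0, 20],
    [0, 0, 0.4, 0, 20],
    [0, 0, 0, 0, 20]
  ]
}}

```text
t: 28.32
ee_pos: [554.4, 104.1, 172.5]
orientation: [0.165, 3.125, 0.03]
ft_force: [0.9, 0.2, -0.1]
width: 36.1
grasp_force: 29.9
```

>>> {"api": "move_arm", "payload": {
  "rows": [
    [0, 0, 0.2, 0, 20],
    [0, 0, 0.2, 0, 20],
    [0.2, 0, 0.2, 0, 20],
    [0, 0, 0, 0, 20]
  ]
}}

```text
t: 28.82
ee_pos: [556.7, 104.4, 169.4]
orientation: [0.164, 3.116, 0.031]
ft_force: [7.3, -3.2, 12.9]
width: 35.8
grasp_force: 30.0
```

```bash
python3 st2.py
```

```text
[553.98929329 104.13613073 161.20915806]
t 28.82 pos [556.7 104.4 169.4] yaw 3.0361 w 35.8 f [ 7.3 -3.2 12.9]
turn deg 0.01 then shift cm [ 0.27 -0.05  0.82]
```

>>> {"api": "move_arm", "payload": {
  "rows": [
    [0.15, 0, 0.25, 0, 20],
    [0.15, 0, 0.25, 0, 20],
    [0.1, 0, 0.2, 0, 20],
    [0, 0, 0, 0, 20]
  ]
}}

```text
t: 29.32
ee_pos: [555.7, 105.4, 164.0]
orientation: [0.164, 3.11, 0.033]
ft_force: [11.3, -2.1, 17.4]
width: 35.5
grasp_force: 30.0
```

```bash
python3 st2.py
```

```text
[553.98929329 104.13613073 161.20915806]
t 29.32 pos [555.7 105.4 164. ] yaw 3.0359 w 35.5 f [11.3 -2.1 17.4]
turn deg -0.0 then shift cm [ 0.15 -0.14  0.28]
```

>>> {"api": "move_arm", "payload": {
  "rows": [
    [0.1, -0.1, 0.25, 0, 20],
    [0, 0, 0.1, 0, 20],
    [0, 0, -0.1, 0, 20],
    [0, 0, 0, 0, 60],
    [0, 0, 0, 0, 60],
    [0, 0, 0, 0, 60],
    [0, 0, 0, 0, 60],
    [0, 0, 0, 0, 60],
    [0, 0, 0, 0, 60],
    [0, 0, 0, 0, 60]
  ]
}}

```text
t: 30.58
ee_pos: [547.0, 104.1, 156.6]
orientation: [0.165, 3.126, 0.03]
ft_force: [1.1, -0.4, -0.1]
width: 52.6
grasp_force: 0.0
```

```bash
python3 st2.py; cat > fin.py <<'E'
from h import *
q=np.load('rack.npy');b=bedT([q[0],q[1],q[2]/100])
for n,P in(('carton_narrow',[-34,51,29]),('carton_wide',[-29,-25,25])):
    im=optics.get_image('scene')
    print(n,[(x['point'],round(x['conf'],2)) for x in spotter.find_in('scene',n)[:3]],'expect',proj('scene',b(P)).round(1).tolist())
cv2.imwrite('pics/sceneF.png',im)
E
python3 fin.py
```

```text
[553.98929329 104.13613073 161.20915806]
t 30.57 pos [547.  104.1 156.6] yaw 3.0358 w 52.6 f [ 1.1 -0.4 -0.1]
turn deg -0.01 then shift cm [-0.69  0.08 -0.46]
carton_narrow [([403.4, 297.7], 0.94), ([308.6, 221.9], 0.73)] expect [[403.9, 301.4]]
carton_wide [([357.5, 297.9], 0.58)] expect [[359.2, 300.1]]
```

>>> {"api": "move_arm", "payload": {
  "rows": [
    [0, 0, -4, 0, 60],
    [0, 0, -5, 0, 60],
    [0, 0, -3, 0, 60],
    [4, 4, 0, 0, 60],
    [4, 4, 0, 0, 60],
    [4, 4, 0, 0, 60],
    [2, 4, 0, 0, 60],
    [0, 0, 0, 0, 60]
  ]
}}

```text
t: 31.78
ee_pos: [422.2, 277.9, 278.5]
orientation: [0.159, 3.126, 0.031]
ft_force: [-0.4, -0.8, 0.5]
width: 52.6
grasp_force: 0.0
```

```bash
cat > chk.py <<'E'
from h import *
q=np.load('rack.npy');b=bedT([q[0],q[1],q[2]/100])
for c in('scene','top'):
    cv2.imwrite(f'pics/{c}F.png',optics.get_image(c))
    for n,dims,y in(('carton_narrow',N,51),('carton_wide',W,-26)):
        r=[x for x in spotter.regions_of(c,n) if np.linalg.norm(np.array(x['point'])-proj(c,b([-30,y,30]))[0])<25]
        if not r: print(c,n,'none');continue
        M=r[0]['region'].astype(float)
        def cost(v):# slide x, y, yaw(deg), pitch(deg)
            Rm=R.from_euler('ZY',[v[2],v[3]],degrees=True).as_matrix()
            s=box(dims,[0,0,0])@Rm.T+[-dims[0]/2+v[0],y+v[1],0]
            h=hullmask(proj(c,b(s)));return 1-np.minimum(h,M).sum()/np.maximum(h,M).sum()
        z=np.zeros(4);m=minimize(cost,z,method='Nelder-Mead',options=dict(initial_simplex=np.vstack([z]+[z+v for v in 8*np.eye(4)])))
        print(c,n,r[0]['conf'],np.round(r[0]['point'],1),'dx dy yaw pitch',np.round(m.x,1),'iou',round(1-m.fun,3),'nominal',round(1-cost(z),3),'no-slide',round(1-cost([-10,0,0,0]),3))
o=get_obs();print(o['t'],o['ee_pos'],o['width'])
E
python3 chk.py
```

```text
scene carton_narrow 0.63 [399.4 300.7] dx dy yaw pitch [-13.9  -4.2  -0.8  19.3] iou 0.859 nominal 0.704 no-slide 0.703
scene carton_wide 0.74 [356.9 299.7] dx dy yaw pitch [-14.5  -1.7  -3.5  25.6] iou 0.93 nominal 0.781 no-slide 0.77
top carton_narrow 0.91 [260.3 169.1] dx dy yaw pitch [ 4.8  0.4  2.1 -0.8] iou 0.914 nominal 0.862 no-slide 0.72
top carton_wide 0.93 [295.8 169. ] dx dy yaw pitch [1.1 0.9 0.8 3.5] iou 0.942 nominal 0.92 no-slide 0.751
32.075 [423.76225916 274.78544423 278.17274882] 52.75110239329638
```

```bash
python3 - <<'E'
from h import *
q=np.load('rack.npy');b=bedT([q[0],q[1],q[2]/100]);c='scene'
optics.get_image(c)
occ=hullmask(proj(c,b([[0,-78,26],[0,78,26],[0,78,-30],[0,-78,-30],[8,78,26],[8,-78,26]])))
for n,dims,y in(('carton_narrow',N,51),('carton_wide',W,-26)):
    r=[x for x in spotter.regions_of(c,n) if np.linalg.norm(np.array(x['point'])-proj(c,b([-30,y,30]))[0])<25]
    M=r[0]['region'].astype(float)
    def cost(v):
        s=box(dims,[0,0,0])@R.from_euler('ZY',[v[2],v[3]],degrees=True).as_matrix().T+[-dims[0]/2+v[0],y+v[1],0]
        h=hullmask(proj(c,b(s)))*(1-occ);return 1-np.minimum(h,M).sum()/np.maximum(h,M).sum()
    z=np.zeros(4);m=minimize(cost,z,method='Nelder-Mead',options=dict(initial_simplex=np.vstack([z]+[z+v for v in 6*np.eye(4)])))
    print(n,np.round(m.x,1),'iou',round(1-m.fun,3),'nominal',round(1-cost(z),3),'pitch8',round(1-cost([0,0,0,8]),3),'pitch-8',round(1-cost([0,0,0,-8]),3),'up10',round(1-cost([-10,0,0,0]),3))
E
```

```text
carton_narrow [ 5.2 -2.7 -0.   3.5] iou 0.838 nominal 0.747 pitch8 0.789 pitch-8 0.71 up10 0.672
carton_wide [ 3.3 -2.   1.1  2.5] iou 0.887 nominal 0.83 pitch8 0.87 pitch-8 0.787 up10 0.731
```

Both cartons fit as flat, square and against the stop, and the offsets match the known camera bias. Handing in.

```bash
python3 -c "
from workcell import close_job
print(close_job())"
```

```text
the job is handed in; nothing more can be done
None
```

Job handed in at about 32 s: the divider is at about +24.7 mm, and camera fits put both cartons in their own lanes at the stop, flat and square to within a few millimetres and degrees, label faces leading; I did not re-check the other bench items.

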